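# Pass brass finials through the dust hatch to the lacquering side

### The job

Take the copper pot that was left on the hatch's bench-side (right-hand) door and stand it on the cork coaster; then draw the empty carriage back under that door, load every brass finial from the bench into the carriage, and shut the door. With both doors shut, blow the load off by squeezing the air gun's trigger fully home for about a second and letting it go, then run the carriage right across to the clean side, open the clean-side door, stand all the finials in the wooden tray, and leave both doors shut. The two doors must never be open at the same time, and the other things on the bench are to be left where they are.

Things in the scene. Friction and masses are not known exactly. Their poses are not given: they have to be found in the camera images.
- hatch: Fixed low grey metal box, 176 (x) by 304 (y) mm, top at 76 mm; origin under its centre on the bench. Its x axis points away from the robot, y to the clean side (robot's left), z up. One chamber, two openings in the top with a fixed 26 mm bridge between; walls 8 mm thick. A carriage runs in it along hatch y. An air gun is clamped at its -y end.
- outer_opening (a point): Middle of the bench-side opening, at hatch x = 0, y = -76 mm, 76 mm up. The opening is 164 (x) by 126 (y) mm; its clear sliding door lies level with the hatch's top and opens along hatch +x, on runners that reach to x = +250 mm. The clean-side opening, at y = +76 mm, is the same.
- outer_door (a joint): Opening of the bench-side door in m: 0 shut, 0.165 fully open, moving along hatch +x; stays where it is left, about 1.5 N of friction.
- outer_door_handle (a point): Middle of the bench-side door's black bar handle: bar 50 mm long along hatch y, 10 mm thick along hatch x, standing 22 mm up from the door's top, which is at 76 mm; this point is 87 mm above the bench, and at hatch x = -60, y = -76 mm when shut.
- inner_door (a joint): Opening of the clean-side door in m: 0 shut, 0.165 fully open, like outer_door.
- inner_door_handle (a point): Middle of the clean-side door's bar handle, same make; at hatch x = -60, y = +76 mm when shut.
- carriage (a joint): Position of the carriage in m along hatch +y: 0 = under the bench-side door, 0.152 = under the clean-side door; stays where it is left, about 1.5 N of friction. Starts somewhere between.
- carriage_floor (a point): Centre of the carriage's floor, top face, 18 mm above the bench; axes as the hatch. Aluminium trough, inside 156 (x) by 60 (y) mm, rims 3 mm thick and 10 mm high: the finials stand in it in a row along x. At either end of its travel about 30 mm is free on each y side between trough and chamber wall or bridge.
- carriage_knob (a point): Carriage's black upright handle post outside the hatch's front (the robot's side), 14 by 14 mm, from 25 to 73 mm above the bench, 118 mm in -x from the carriage's middle and 30 mm before the hatch's front face (gap 23 mm); this point is on its axis, 60 mm above the bench.
- gun_grip (a point): Middle of the black grip of the air gun fixed at the hatch's -y end: level bar 26 (x) by 100 (y) by 26 (z) mm along hatch y, axis 50 mm above the bench; this point is at hatch x = +45, y = -240 mm. The steel trigger lever stands off its side that faces the robot (-x). At this y nothing is below or behind the grip.
- trigger (a joint): Angle of the sprung trigger in rad: 0 released, 0.32 squeezed home against the grip; it springs back. About 10 N at trigger_pad squeezes it home; pinching grip and lever together across x with 20 to 30 N does it.
- trigger_pad (a point): Point in the middle of the lever, 52 mm from its upright pivot, 50 mm above the bench, level with gun_grip in y. Lever 7 mm thick, 20 mm high, 85 mm long. From the lever's outer face here to the grip's far face is about 55 mm released and 37 mm squeezed home.
- pot: Small closed copper pot, 42 mm across up to 34 mm height, then a narrower lid knob, 50 mm high in all, 0.22 kg; origin at the centre of its underside. At the start it stands on the bench-side door (underside at 76 mm), behind the handle.
- coaster: Round cork coaster fixed on the bench, 84 mm across, 4 mm thick; origin at the centre of its underside.
- tray: Shallow light-wood tray fixed on the bench on the clean side, on white paper, 160 (x) by 120 (y) mm outside, walls 5 mm thick and 15 mm high, floor top 5 mm above the bench; origin at the centre of its underside.
- finial1: Brass finial, 0.15 kg, upright on the bench on the robot's right; origin at the centre of its underside, z up: round foot 42 mm across and 12 mm high, thin neck 14 mm across, then a round head 21 mm across from 25 to 41 mm height; 46 mm high in all. Two or three of these alike are present. The dark wooden square piece near them is not one.
- finial2: Brass finial, 0.15 kg, upright on the bench on the robot's right; origin at the centre of its underside, z up: round foot 42 mm across and 12 mm high, thin neck 14 mm across, then a round head 21 mm across from 25 to 41 mm height; 46 mm high in all. Two or three of these alike are present. The dark wooden square piece near them is not one.
- finial3: Brass finial, 0.15 kg, upright on the bench on the robot's right; origin at the centre of its underside, z up: round foot 42 mm across and 12 mm high, thin neck 14 mm across, then a round head 21 mm across from 25 to 41 mm height; 46 mm high in all. Two or three of these alike are present. The dark wooden square piece near them is not one.
- offcut: Bystander: dark wooden square turned blank, 32 by 32 mm, 46 mm high, among the finials; origin at the centre of its underside. Leave it alone.
- plaque: Bystander: blue enamel disc 110 mm across, 10 mm thick, flat; origin at the centre of its underside. Leave it alone.
- bowl: Bystander: brass bowl 110 mm across, 40 mm high; origin at the centre of its underside. Leave it alone.
- block: Bystander: dark wood block 60 by 90 by 30 mm; origin at the centre of its underside. Leave it alone.
- wax: Bystander: wax jar 60 mm across, 50 mm high; origin at the centre of its underside. Leave it alone.
Mind the look-alikes: they are no part of the job. What is shaped like the finial1 but pink or red is not meant.

How it is judged:
By the outcome, as a careful person would: the job done as asked, in the order asked, and still so for the second after the job is handed in, with the robot touching nothing.
Of finial1, finial2, finial3 only 2 to 3 are there at a start; the rules pass over those that are not, and their reading is None.
At some moment in a run one of finial1, finial2, finial3 may be knocked a few centimetres aside while the robot is not near it.
It also fails if it takes over 210 s, if anything falls off the work surface, if the arm or the gripper's body presses on something with over 40 N, if the wrist force passes 120 N, or if a joint passes its speed limit or range.

### The arm

A 7-joint arm with a two-finger parallel gripper is mounted at the origin on the work surface. World frame = base frame: x ahead of the robot, y to its left, z up, the work surface at z = 0. Lengths are in mm, angles in rad, forces in N, time in s.
With the tool pointing down it reaches from about 425 to 875 mm from the base axis. Payload 4.7 kg.
Tool frame: the origin (TCP) lies at the very end of the fingers, on their centre line; the grasp point (between the pads) lies 19 mm behind it (hold_point_z is the distance from the TCP to the grasp point, in mm); z points along the fingers, y is the line along which they close (so a half turn about z gives the same grasp; the last joint's range is limited). The gripper opens to 87 mm and grips with 3 to 60 N. Pads are 19 mm wide; open, the fingers measure 117 mm over their backs; the gripper's body (75 mm by 190 mm) begins 51 mm behind the grasp point.
Start: joints at [-1.133, 0.321, -0.07, 1.45, 0.023, 1.371, -0.057], TCP at [267.326, 592.505, 222.587] pointing down, gripper open.
Joint ranges: [-2.86, 2.86], [-0.3, 2.09], [-1.38, 1.24], [0.06, 2.45], [-1.56, 4.7], [0.09, 2.05], [-2.69, 2.69]. Speed limits (rad/s): [2.57, 2.57, 3.14, 3.14, 3.14, 3.14, 3.14].

### API

Orientations are given as a 3x3 rotation matrix whose columns are the frame's x, y, z axes.
In Python, from station import move_pose, move_linear, move_j, grip, hold, solve_ik, get_state, snapshot, Unreachable, finish_job, hold_point_z gives the robot as it stands. The module is installed in compiled form; this text tells all that it offers. Calls block until the motion is done:
- move_pose(position, orientation): joint-space move of the TCP to a pose.
- move_linear(position, frame=None, speed=150): straight line of the TCP; frame=None keeps the orientation; speed is the mean speed in mm/s.
- move_j(angles): joint-space move.
- grip(opening, f_grip=None): opening from 0.0 (shut) to 1.0 (fully open); f_grip is the grip in N (None keeps the last); returns when the fingers have stopped.
- hold(seconds).
- solve_ik(position, orientation): joint angles nearest the present ones, or None.
- get_state(): the state.
- snapshot(name): name is "side" or "top" or "wrist"; returns a dict with "frame" (420x560x3 uint8, red, green, blue), "range_z" (420x560 float32, mm along the optical axis (not along the pixel's ray), 0 where there is no reading), "mtx" (3x3 intrinsics, pixels), "k1" (the pictures are not rectified: a ray, as slopes to the right and down, at radius r is drawn at 1 + k1 r^2 times it, then the intrinsics apply), "world_to_cam" (4x4, takes a point from world to camera coordinates); the wrist camera has in their place "T_tool_cam" (4x4, takes a point from camera to tool coordinates, whose origin is the TCP and whose axes are the flange's). Camera axes: x right, y up, looking along -z (the intrinsics and any distortion apply to the point x, -y, -z); pixel columns grow to the right and rows downward; lengths in mm; the calibration is good to about 2 mm. A picture is of the moment at which its call begins: read the wrist's pose just before it.
A pose or a line that the arm cannot do raises Unreachable and nothing moves.
- finish_job(): hands the job in; it is judged then, once.
The state is a dict: "t": time; "qpos": joint angles; "qvel": joint speeds; "joint_torque": joint torques, N m; "ee_pos": TCP position; "eef_rot": TCP orientation; "force": force on the tool from outside, world axes, zero at the start; "ft_torque": the same for the moment, N m; "gripper_width": opening from 0.0 (shut) to 1.0 (fully open); "grasp_force": force on a finger pad.
Only numpy, scipy, OpenCV 4.12 (cv2) and the standard library are available. Lean on these libraries where they do the work, as an engineer would, in place of code of your own. Each camera call takes 0.05 s, during which the arm holds its last target. There are 200 camera calls.

## Working session

There is one attempt and no reset: what is moved stays moved. The work goes in short steps, each a Python script; the robot and the scene stay as the last script left them, time stands still between calls to the robot, and variables do not carry over. Pictures are saved under pics/ and viewed, at most 14 in all, crops included, and the job is handed in when it is done.

```bash
mkdir -p pics; cat > h.py <<'E'
import numpy as np, cv2
from station import *
def snap(n,fn=None):
    s=get_state(); d=snapshot(n); d['st']=s
    if n=='wrist':
        T=np.eye(4);T[:3,:3]=np.array(s['eef_rot']);T[:3,3]=s['ee_pos']
        d['c2w']=T@np.array(d['T_tool_cam'])
    else: d['c2w']=np.linalg.inv(np.array(d['world_to_cam']))
    if fn: cv2.imwrite('pics/'+fn,d['frame'][...,::-1])
    return d
def slopes(d,uv):
    K=np.array(d['mtx'],float); k=float(d['k1'])
    p=cv2.undistortPoints(np.array(uv,float).reshape(-1,1,2),K,np.array([k,0,0,0.]))
    return p.reshape(-1,2)
def onplane(d,uv,z):
    s=slopes(d,uv); r=np.c_[s[:,0],-s[:,1],-np.ones(len(s))]@d['c2w'][:3,:3].T
    o=d['c2w'][:3,3]; return o+r*((z-o[2])/r[:,2])[:,None]
def cloud(d):
    h,w=d['range_z'].shape; v,u=np.mgrid[:h,:w]
    s=slopes(d,np.c_[u.ravel(),v.ravel()]); Z=d['range_z'].ravel()
    c=np.c_[s[:,0]*Z,-s[:,1]*Z,-Z]
    P=c@d['c2w'][:3,:3].T+d['c2w'][:3,3]; P[Z<=0]=np.nan
    return P.reshape(h,w,3)
E
python3 - <<'E'
from h import *
print(get_state()['t'],hold_point_z)
for n in('top','side'):
    d=snap(n,n+'0.png'); print(n,d['c2w'].round(3).tolist(),d['mtx'],d['k1'])
    np.save(n+'0.npy',cloud(d))
E
```

```text
0.0 18.700000000000003
top [[-0.006, 0.989, -0.149, 202.176], [-1.0, -0.005, 0.007, 57.755], [0.007, 0.149, 0.989, 1722.498], [0.0, 0.0, 0.0, 1.0]] [[512.30418839   0.         279.36817452]
 [  0.         512.30418839 220.55398871]
 [  0.           0.           1.        ]] -0.0673725381513932
side [[0.928, 0.216, -0.302, 40.424], [-0.371, 0.589, -0.718, -883.947], [0.023, 0.779, 0.627, 874.394], [0.0, 0.0, 0.0, 1.0]] [[479.10530853   0.         275.93652619]
 [  0.         479.10530853 213.0678097 ]
 [  0.           0.           1.        ]] -0.08610889165717069
```

View pics/top0.png

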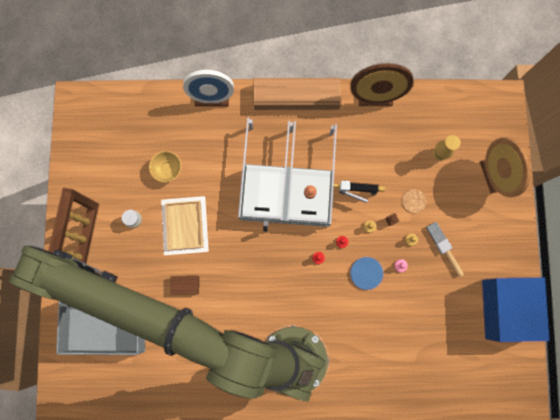

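View pics/side0.png

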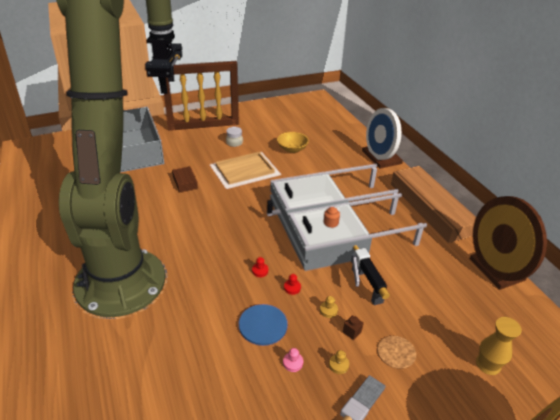

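The top view shows the hatch at about (288,195) with the pot on its right door at (310,192) and its knob at (266,226). Two brass finials are at (370,227) and (411,240), the offcut is at (391,219), and the coaster is at (414,201). The tray is at (184,226). The red and pink pieces are look-alikes.

```bash
python3 - <<'E'
from h import *
for n in('top','side'):
    im=cv2.imread(f'pics/{n}0.png'); P=np.load(n+'0.npy'); hsv=cv2.cvtColor(im,cv2.COLOR_BGR2HSV)
    def blobs(m,name,amin=8):
        c,l,s,ce=cv2.connectedComponentsWithStats(m.astype(np.uint8))
        for i in range(1,c):
            if s[i,4]>=amin:
                q=P[l==i]; print(n,name,ce[i].round(1),s[i,4],np.nanmedian(q,0).round(0),'zmax',np.nanpercentile(q[:,2],97).round())
    X,Y,Z=P[...,0],P[...,1],P[...,2]
    R=(X>350)&(X<800)&(Y>-560)&(Y<480)
    blobs(R&(Z>85)&(Z<104)&(hsv[...,2]<70),'handle')
    blobs(R&(Z>30)&(Z<80)&(hsv[...,2]<60),'dark',6)
    blobs(R&(Z>8)&(Z<55)&(hsv[...,0]>15)&(hsv[...,0]<32)&(hsv[...,1]>120)&(Y<0),'brass')
    blobs(R&(Z>78)&(Z<130)&(hsv[...,0]<14)&(hsv[...,1]>110),'pot')
    m=R&(Z>66)&(Z<84)&(hsv[...,1]<60)
    blobs(m,'hatchtop',300)
    q=P[m][:,:2].astype(np.float32); print(cv2.minAreaRect(q))
    blobs(R&(Z>-6)&(Z<12)&(hsv[...,2]>205)&(hsv[...,1]<70)&(Y>150),'paper',100)
    m=(R&(Z>8)&(Z<22)&(hsv[...,1]>60)&(Y>150)&(Y<450)&(X>380)&(X<620))
    blobs(m,'tray',100)
E
```

```text
top handle [261.5 208.8] 25 [485. 105.  97.] zmax 103.0
top handle [308.5 212.3] 22 [474. -48.  95.] zmax 102.0
top dark [364.1 187.7] 183 [ 561. -237.   61.] zmax 68.0
top dark [265.  228.5] 12 [425.  93.  67.] zmax 77.0
top brass [438.5 155.2] 46 [ 676. -499.   44.] zmax 54.0
top brass [336.  184.6] 8 [ 573. -144.   53.] zmax 55.0
top brass [369.9 226. ] 102 [ 437. -258.   16.] zmax 46.0
top brass [411.2 239.3] 109 [ 391. -396.   16.] zmax 48.0
top pot [309.9 191.5] 105 [537. -52. 116.] zmax 127.0
top hatchtop [285.5 191. ] 4622 [545.  24.  75.] zmax 82.0
((597.0253295898438, -52.31703186035156), (443.46014404296875, 371.6505126953125), 85.31719970703125)
top paper [192.4 224.9] 546 [447. 316.   1.] zmax 9.0
side handle [288.1 190. ] 50 [485.  90.  96.] zmax 99.0
side handle [306.6 223.9] 59 [473. -60.  96.] zmax 99.0
side dark [288.2 222.7] 191 [450.  -1.  56.] zmax 67.0
side dark [269.2 206.2] 65 [428.  85.  59.] zmax 72.0
side dark [351.5 258.7] 11 [ 547. -172.   50.] zmax 59.0
side dark [372.1 275.5] 429 [ 558. -247.   62.] zmax 66.0
side dark [349.9 322. ] 8 [ 454. -338.   39.] zmax 44.0
side dark [346.7 326. ] 11 [ 446. -339.   32.] zmax 34.0
side dark [352.3 330. ] 7 [ 452. -352.   31.] zmax 34.0
side brass [383.3 294.7] 48 [ 557. -306.   51.] zmax 55.0
side brass [328.7 306.4] 246 [ 437. -269.   15.] zmax 47.0
side brass [489.4 362.1] 326 [ 676. -536.   37.] zmax 54.0
side brass [339.2 361.5] 321 [ 391. -410.   14.] zmax 46.0
side brass [348.7 418. ] 9 [ 353. -525.   19.] zmax 20.0
side pot [331.6 217. ] 242 [537. -69. 108.] zmax 125.0
side hatchtop [325.9 210. ] 4976 [549.   3.  75.] zmax 79.0
((601.850830078125, -40.247314453125), (416.5632629394531, 373.13525390625), 85.27674865722656)
side paper [244.8 177.5] 276 [426. 304.  -0.] zmax 4.0
side tray [249.4 165.7] 255 [472. 358.  12.] zmax 16.0
```

```bash
cat >> h.py <<'E'
def down(a,flip=0):
    "tool down, closing line (tool y) at world angle a (rad from +x)"
    if flip: a+=np.pi
    y=np.array([np.cos(a),np.sin(a),0]); z=np.array([0,0,-1.]); return np.c_[np.cross(y,z),y,z]
def best(p,a):
    "pick the half turn nearest the present joints"
    q0=np.array(get_state()['qpos']); c=[]
    for f in (0,1):
        q=solve_ik(list(p),down(a,f))
        if q is not None: c.append((np.abs(np.array(q)-q0).max(),f))
    if not c: raise Unreachable(str(p))
    return down(a,min(c)[1])
E
python3 - <<'E'
from h import *
s=get_state(); print(np.round(s['eef_rot'],2).tolist(), snapshot('wrist')['T_tool_cam'].round(3).tolist())
yaw=-0.08
p=[500,20,420]; R=best(p,np.pi/2+yaw); print(R.round(2).tolist())
move_pose(p,R); d=snap('wrist','w1.png'); np.save('w1.npy',cloud(d)); print(get_state()['t'],get_state()['ee_pos'])
E
```

```text
[[-0.91, 0.41, -0.0], [0.41, 0.91, -0.0], [-0.0, -0.0, -1.0]] [[-0.001, 0.956, 0.295, 81.665], [1.0, 0.001, -0.0, 0.929], [-0.0, 0.295, -0.956, -163.071], [0.0, 0.0, 0.0, 1.0]]
[[-1.0, 0.08, 0.0], [0.08, 1.0, 0.0], [0.0, 0.0, -1.0]]
2.5083 [500.00945644  21.14180841 419.56236917]
```

View pics/w1.png

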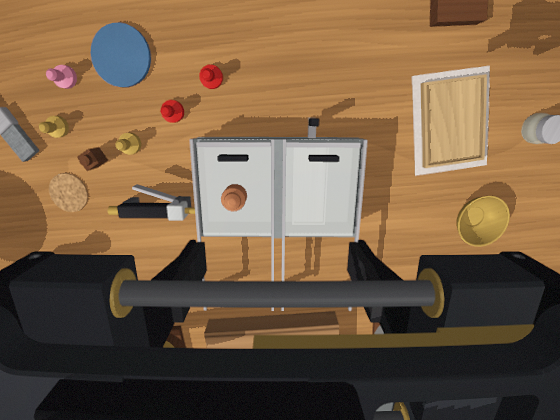

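The wrist picture shows nearly everything: handles at (233,158) and (323,158), pot (234,198), knob (314,126), finials (53,127) and (127,143), coaster (69,192), gun grip (150,211) and tray (455,118). I'll measure from this picture and compare with the other views.

```bash
cat >> h.py <<'E'
def comps(m,amin=15):
    c,l,s,ce=cv2.connectedComponentsWithStats(m.astype(np.uint8))
    return [(ce[i],s[i,4],l==i) for i in range(1,c) if s[i,4]>=amin]
E
python3 - <<'E'
from h import *
d=snap('wrist'); P=cloud(d); hsv=cv2.cvtColor(d['frame'],cv2.COLOR_RGB2HSV); H,S,V=cv2.split(hsv)
X,Y,Z=[P[...,i] for i in range(3)]
v,u=np.mgrid[:420,:560]; top=v<236
def rep(name,m,zp,amin=15):
    for c,a,l in comps(m&top,amin):
        q=P[l]; uv=np.argwhere(l)[:,::-1].astype(np.float32)
        (cx,cy),sz,an=cv2.minAreaRect(uv)
        print(name,c.round(1),a,'cloud',np.nanmedian(q,0).round(0),'plane',onplane(d,[c],zp)[0].round(1),'rectc',onplane(d,[(cx,cy)],zp)[0].round(1))
rep('handle',(Z>88)&(V<60)&(Z<110)&(u>200)&(u<360),98)
rep('knob',(Z>66)&(Z<80)&(V<60)&(u>290)&(u<340),73)
rep('finialtop',(Z>30)&(Z<55)&(H>12)&(H<32)&(S>100)&(u<160),46,8)
rep('finial',(Z>4)&(Z<55)&(H>12)&(H<32)&(S>100)&(u<160)&(v<175),0,8)
rep('pot',(Z>80)&(Z<135)&(u>200)&(u<270)&(S>110),100)
rep('potknob',(Z>114)&(Z<135)&(u>200)&(u<270)&(S>110),126)
rep('coaster',(Z>-5)&(Z<10)&(u<100)&(v>170)&(v<215)&(H<16)&(V>135),4)
rep('grip',(Z>50)&(V<60)&(u>110)&(u<170)&(v>195),63)
rep('lever',(Z>45)&(u>125)&(u<180)&(v>180)&(v<204)&(S<60),60)
rep('tray',(Z>11)&(Z<22)&(u>400)&(u<500)&(v<185),15)
rep('paper',(Z<8)&(V>190)&(S<60)&(u>400)&(u<500)&(v<185),0)
def ln(z,*uv): print(onplane(d,uv,z).round(0).tolist())
ln(76,(191,139),(367,139),(273,139),(285,139))
t=P[100:180,400:500].reshape(-1,3); print('benchz',np.nanmedian(P[60:110,300:400,2]),'hatchz',np.nanmedian(P[170:220,300:340,2]))
s,p=get_state(),None; print(s['t'],s['ee_pos'])
E
```

```text
handle [232.6 157.5] 176 cloud [476. -48.  99.] plane [476.7 -48.4  98. ] rectc [476.7 -48.6  98. ]
handle [323.6 157.6] 178 cloud [489. 101.  99.] plane [488.7 100.9  98. ] rectc [489.3 100.8  98. ]
knob [314.4 121.9] 55 cloud [431.  91.  74.] plane [431.3  91.5  73. ] rectc [431.4  91.6  73. ]
finialtop [ 45.9 126.9] 140 cloud [ 397. -396.   43.] plane [ 396.6 -394.2   46. ] rectc [ 396.  -393.8   46. ]
finialtop [122.  144.4] 141 cloud [ 442. -257.   44.] plane [ 441.8 -256.3   46. ] rectc [ 442.  -256.4   46. ]
finialtop [112.7 206.2] 12 cloud [ 555. -298.   54.] plane [ 556.7 -302.1   46. ] rectc [ 557.2 -301.6   46. ]
finial [ 54.1 126.2] 459 cloud [ 396. -395.   15.] plane [ 395.2 -412.6    0. ] rectc [ 395.6 -415.1    0. ]
finial [128.2 143.4] 426 cloud [ 442. -255.   15.] plane [ 442.9 -267.6    0. ] rectc [ 442.4 -266.6    0. ]
finial [102.4 163.3] 13 cloud [ 476. -322.    9.] plane [ 477.2 -330.2    0. ] rectc [ 476.7 -329.1    0. ]
finial [ 64.9 173.8] 9 cloud [ 491. -413.    6.] plane [ 491.2 -416.5    0. ] rectc [ 490.6 -416.1    0. ]
pot [233.7 197.3] 517 cloud [539. -
[... 583 characters left out ...]
-235.8   63. ]
lever [156.8 193.9] 305 cloud [ 537. -204.   60.] plane [ 536.2 -203.4   60. ] rectc [ 537.  -205.7   60. ]
tray [435.7  15.6] 111 cloud [268. 315.  16.] plane [265.6 320.   15. ] rectc [265.7 319.5  15. ]
tray [466.2  22.8] 44 cloud [280. 376.  16.] plane [279.2 376.5  15. ] rectc [279. 377.  15.]
tray [454.5 119.8] 1035 cloud [445. 367.  16.] plane [446.6 365.8  15. ] rectc [448.  366.4  15. ]
paper [435.8 120.7] 1580 cloud [445. 310.   2.] plane [446.7 337.1   0. ] rectc [448.1 369.1   0. ]
[[442.0, -119.0, 76.0], [466.0, 179.0, 76.0], [454.0, 20.0, 76.0], [455.0, 40.0, 76.0]]
benchz 0.8869902347390735 hatchz 77.11746907516797
2.5583 [500.01300081  21.0062741  419.59769479]
```

```bash
cat >> h.py <<'E'
YAW=-0.082; HO=np.array([542.5,21.3])
def hw(x,y,z):
    c,s=np.cos(YAW),np.sin(YAW); return [HO[0]+c*x-s*y,HO[1]+s*x+c*y,z]
AY=np.pi/2+YAW; AX=YAW   # closing line along hatch y / x
def st(*k):
    s=get_state(); print(round(s['t'],1),np.round(s['ee_pos'],1),'F',np.round(s['force'],1),'w',round(s['gripper_width'],3),'gf',np.round(s['grasp_force'],1),*k)
E
python3 - <<'E'
from h import *
p=[541.5,-53,0]; R=best(p[:2]+[180],AY)
move_pose(p[:2]+[180],R); move_linear(p[:2]+[82],speed=150)
st(); grip(0.0,25); st()
move_linear(p[:2]+[200],speed=200); st()
move_pose([480,-400,250],best([480,-400,250],np.pi/2)); d=snap('wrist','w2.png'); st()
P=cloud(d); np.savez('w2.npz',P=P,c2w=d['c2w'],mtx=d['mtx'],k1=d['k1'])
E
```

```text
4.4 [542.5 -53.   83.1] F [-0.9 -0.5 -0.1] w 0.999 gf 0.0
5.2 [541.4 -53.4  82. ] F [-0.2 -1.   1.3] w 0.466 gf 25.0
5.9 [540.6 -52.7 198.6] F [-0.3  0.3 -2.9] w 0.471 gf 25.0
7.3 [ 481.3 -397.9  249.2] F [ 0.4  0.5 -2.9] w 0.471 gf 25.0
```

View pics/w2.png

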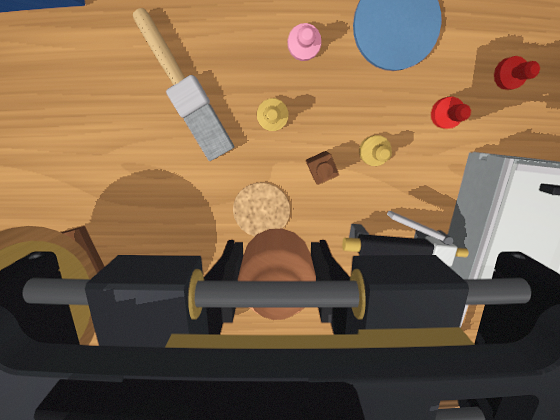

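Wrist view 2 shows the pot held at (278,270), the coaster at about (263,209), and finials at (272,114) and (376,151). The offcut is at (322,167).

```bash
python3 - <<'E'
from h import *
d=snap('wrist'); d2=d; P=cloud(d)
H,S,V=cv2.split(cv2.cvtColor(d['frame'],cv2.COLOR_RGB2HSV))
bl=cv2.blur(V,(3,3)); 
print(onplane(d,[(263,182),(234,210),(292,210),(263,209.5)],4).round(1).tolist())
# brightness/saturation cork mask
m=(S<135)&(V>110); m[:175]=0;m[245:]=0;m[:,:225]=0;m[:,300:]=0
m=cv2.morphologyEx(m.astype(np.uint8),cv2.MORPH_CLOSE,np.ones((5,5)))
for c,a,l in comps(m,200):
    uv=np.argwhere(l)[:,::-1]; W=onplane(d,uv,4)[:,:2].astype(np.float32); print(a,cv2.minEnclosingCircle(W),W.min(0),W.max(0))
for c,a,l in comps((P[...,2]>30)&(P[...,2]<55)&(H>12)&(H<32)&(S>100)&(np.mgrid[:420,:560][0]<190),20):
    print('finial',c.round(1),a,np.nanmedian(P[l],0).round(1),onplane(d,[c],44)[0].round(1))
print([ (x,solve_ik([x[0],x[1],10],down(np.pi/2)) is not None) for x in ((530,-430),(396,-395),(442,-257))])
E
```

```text
[[488.5, -415.5, 4.0], [530.2, -458.3, 4.0], [530.1, -373.6, 4.0], [529.4, -415.9, 4.0]]
4208 ((522.3750610351562, -418.9643859863281), 69.98993682861328) [ 478.28717 -473.32278] [ 582.67755 -362.61478]
finial [271.8 113.7] 243 [ 396.3 -402.    45.4] [ 395.9 -402.2   44. ]
finial [381.8 152.1] 261 [ 440.8 -264.7   44.4] [ 441.  -264.5   44. ]
[((530, -430), True), ((396, -395), True), ((442, -257), True)]
```

```bash
python3 - <<'E'
from h import *
c=[530,-416]; R=np.array(best(c+[120],np.pi/2))
move_pose(c+[60],R); move_linear(c+[10.5],speed=80); st(); grip(0.8); move_linear(c+[150],speed=300); st()
k=[432,92.5]; R=best(k+[200],AY)
move_pose([432,0,200],R); move_linear(k+[160],speed=300)
d=snap('wrist','w3.png'); P=cloud(d)
move_linear(k+[41],speed=150); st(); grip(0,20); st()
x,y=-118,60.5
e=get_state()['ee_pos']; c,s=np.cos(YAW),np.sin(YAW); q=[e[0]-HO[0],e[1]-HO[1]]; h=[c*q[0]+s*q[1],-s*q[0]+c*q[1]]; print('hatch coords',h)
dy=-76-h[1]
# draw back in two stages watching the force
for f in (0.9,1.0):
    t=[e[0]-s*dy*f,e[1]+c*dy*f,41]; move_linear(t,speed=100 if f<1 else 40); st()
d=snap('top','t1.png')
E
```

```text
8.9 [ 529.8 -416.     9.9] F [ 0.9 -0.1 -1.9] w 0.471 gf 25.0
10.3 [ 530.1 -416.   150.6] F [-1.2  0.2 -0.9] w 0.793 gf 0.0
13.4 [432.8  92.5  41.8] F [ 0.5 -0.9  1. ] w 0.803 gf 0.0
14.4 [431.9  92.2  41. ] F [-0.4 -0.8  0.9] w 0.164 gf 20.0
hatch coords [np.float64(-115.99192913946005), np.float64(61.647006865560726)]
15.8 [421.8 -31.5  41. ] F [ 0.7 -1.2 -2.2] w 0.159 gf 20.0
16.2 [420.7 -45.8  41. ] F [ 2.3 -2.4 -3.6] w 0.157 gf 20.0
```

View pics/t1.png

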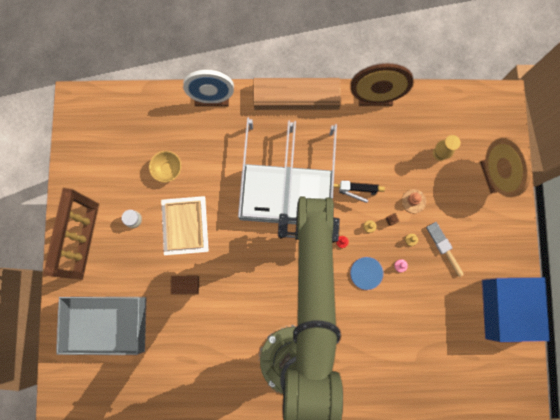

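The pot stands on the coaster at (414,198), and the carriage has been drawn to the bench side. Next I'll seat it against its stop, then open the bench-side door.

```bash
python3 - <<'E'
from h import *
hy=np.array([-np.sin(YAW),np.cos(YAW)]); hx=np.array([np.cos(YAW),np.sin(YAW)])
e=np.array(get_state()['ee_pos']); 
for i in range(1,5):
    t=e[:2]-hy*1.5*i; move_linear([*t,41],speed=30); hold(.1); s=get_state(); print(np.dot(np.array(s['force'])[:2],hy).round(1),end=' ')
    if abs(np.dot(np.array(s['force'])[:2],hy))>7: break
e=np.array(get_state()['ee_pos'])[:2]-HO; print('knob hatch',e@hx,e@hy)
grip(0.5); p=np.array(get_state()['ee_pos']); move_linear([p[0],p[1],160],speed=250)
a=hw(-60,-76,140); R=best(a,AX); move_pose(a,R); d=snap('wrist','w4.png')
a[2]=80; move_linear(a,speed=120); st(); grip(0,20); hold(.2); st()
E
```

```text
5.3 8.6 knob hatch -115.94105910556236 -77.24242016214048
20.4 [476.9 -49.6  80.4] F [-0.3  0.5  0.1] w 0.499 gf 0.0
21.3 [477.9 -49.6  80.3] F [ 5.5 -0.8 -2.8] w 0.108 gf 20.0
```

```bash
python3 - <<'E'
from h import *
hx=np.array([np.cos(YAW),np.sin(YAW)])
e=np.array(get_state()['ee_pos'])[:2]
t=e+hx*163; move_linear([*t,80.5],speed=130); st(); hold(.1); st()
grip(0.5); move_linear([*t,150],speed=250)
p=[430,-200,330]; move_pose(p,best(p,AY)); hold(.2); d=snap('wrist','w5.png'); st()
P=cloud(d);H,S,V=cv2.split(cv2.cvtColor(d['frame'],cv2.COLOR_RGB2HSV))
for c,a,l in comps((P[...,2]>30)&(P[...,2]<55)&(H>12)&(H<32)&(S>100)&(P[...,0]<500),20):
    print('finial',c.round(1),a,np.nanmedian(P[l],0).round(1),onplane(d,[c],44)[0].round(1))
E
```

```text
22.7 [640.3 -62.9  80.4] F [ 1.1 -0.8  0.5] w 0.114 gf 20.0
22.8 [640.1 -62.9  80.4] F [ 2.  -1.3 -0.8] w 0.114 gf 20.0
25.7 [ 430.2 -199.7  329.6] F [-0.2  0.2  0.4] w 0.502 gf 0.0
finial [145.3 160.4] 174 [ 394.7 -398.6   44.3] [ 394.7 -398.8   44. ]
finial [255.7 188.6] 149 [ 453.4 -233.1   45. ] [ 453.6 -233.2   44. ]
finial [187.  204.9] 22 [ 474.2 -347.9   36.7] [ 471.  -345.8   44. ]
```

View pics/w5.png

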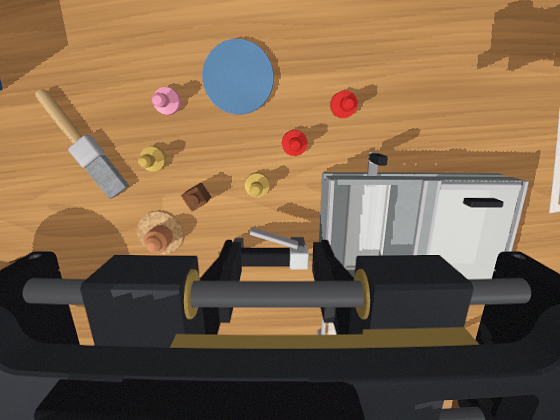

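Two brass finials are on the bench, at (151,159) and (257,185). The second has been knocked to about (453,-233) mm. The bench-side door is open with the trough under it. I'll pick each one with a close-up check.

```bash
cat >> h.py <<'E'
def near(p,a,zb=0,h=110,col=None,amin=60):
    "go above p (finial standing at height zb), look, return refined xy and R"
    q=[p[0],p[1],zb+44+h]; R=best(q,a); move_pose(q,R); hold(.25); d=snap('wrist'); P=cloud(d)
    H,S,V=cv2.split(cv2.cvtColor(d['frame'],cv2.COLOR_RGB2HSV))
    m=(P[...,2]>zb+28)&(P[...,2]<zb+52)&(H>12)&(H<32)&(S>90)&(np.hypot(P[...,0]-p[0],P[...,1]-p[1])<45)
    L=[(np.hypot(*(onplane(d,[c],zb+40)[0][:2]-p[:2])),c,n) for c,n,l in comps(m,amin)]
    if not L: cv2.imwrite('pics/fail.png',d['frame'][...,::-1]); raise SystemExit('not found')
    _,c,n=min(L,key=lambda x:x[0]); xy=onplane(d,[c],zb+40)[0][:2]; print('near',np.round(p[:2],1),'->',xy.round(1),n,c.round())
    return xy,R
E
python3 - <<'E'
from h import *
grip(0.55)
def pick(p,a,zb=0):
    xy,R=near(p,a,zb); move_linear([*xy,zb+14],R,speed=150); st(); grip(0,15); st(); move_linear([*xy,150],speed=250); st('up')
def place(x):
    t=hw(x,-76,150); R=best(t,AY); move_pose(t,R); move_linear(t[:2]+[33.5],speed=120); st('down'); grip(0.42); move_linear(t,speed=250)
pick(np.array([453.4,-233.2]),AY); place(40)
s=snap('top','t2.png')
E
```

```text
near [ 453.4 -233.2] -> [ 454.1 -233.8] 391 [275. 202.]
28.3 [ 454.9 -234.2   14.8] F [ 0.2 -0.3  0.3] w 0.554 gf 0.0
28.9 [ 454.5 -234.3   14.4] F [ 0.3 -0.8  3.5] w 0.232 gf 16.2
29.6 [ 453.3 -232.9  148.6] F [ 0.1 -0.7 -1.4] w 0.235 gf 15.8 up
31.5 [576.8 -57.9  34.1] F [-0.1  0.2 -1.2] w 0.235 gf 15.8 down
```

```bash
python3 - <<'E'
from h import *
grip(0.55)
def pick(p,a,zb=0):
    xy,R=near(p,a,zb); move_linear([*xy,zb+14],R,speed=150); st(); grip(0,15); st(); move_linear([*xy,150],speed=250); st('up')
def place(x):
    t=hw(x,-76,150); R=best(t,AY); move_pose(t,R); move_linear(t[:2]+[33.5],speed=120); st('down'); grip(0.42); move_linear(t,speed=250)
pick(np.array([394.5,-399.5]),AY); place(-30)
p=hw(-80,-76,260); move_pose(p,best(p,AY)); hold(.2)
d=snap('wrist','w6.png'); st()
E
```

```text
near [ 394.5 -399.5] -> [ 395.2 -402.1] 397 [272. 203.]
36.2 [ 395.7 -402.9   14.9] F [-0.3  0.4  0.1] w 0.549 gf 0.0
36.8 [ 395.4 -402.8   14.5] F [ 0.6 -0.6  2.2] w 0.232 gf 16.1
37.5 [ 394.7 -400.8  148.5] F [-0.1  0.4 -2.3] w 0.234 gf 15.7 up
40.0 [507.  -52.2  33.9] F [-0.  -0.2 -2.2] w 0.234 gf 15.7 down
42.0 [455.9 -47.9 258.4] F [0.2 0.5 0. ] w 0.423 gf 0.0
```

View pics/w6.png

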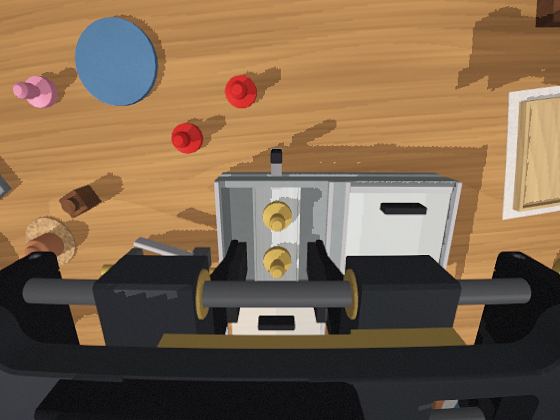

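Both finials stand upright in the trough at (277,216) and (277,263). Next I'll shut the door and squeeze the trigger.

```bash
cat >> h.py <<'E'
hy=np.array([-np.sin(YAW),np.cos(YAW)]); hx=np.array([np.cos(YAW),np.sin(YAW)])
def take_handle(x,y):
    a=hw(x,y,130); R=best(a,AX); grip(0.5); move_pose(a,R); move_linear(a[:2]+[80],speed=120); grip(0,20); hold(.1); st('handle')
def shut(n=163):
    e=np.array(get_state()['ee_pos'])[:2]
    move_linear([*(e-hx*(n-2)),80.3],speed=130); e=e-hx*(n-2)
    for i in range(1,7):
        move_linear([*(e-hx*1.3*i),80.3],speed=30); hold(.1); f=np.array(get_state()['force'])[:2]@hx; print(round(f,1),end=' ')
        if f>7: break
    st('shut'); leave()
def leave(w=0.5):
    p=np.array(get_state()['ee_pos']); grip(w); move_linear([p[0],p[1],140],speed=250)
E
python3 - <<'E'
from h import *
q=np.array([640.1,-62.9])-HO; print(q@hx,q@hy)
take_handle(q@hx,q@hy); shut()
a=hw(38,-240,150); grip(1.0); move_pose(a,best(a,AX)); hold(.2)
d=snap('wrist','w7.png'); st()
E
```

```text
104.16871769165239 -75.92284408843516
44.8 [640.1 -62.9  80.1] F [-0.5 -0.2  1.4] w 0.113 gf 20.0 handle
1.7 4.5 9.4 47.3 [477.9 -49.6  80.2] F [  9.3  -1.  -15.7] w 0.113 gf 20.0 shut
50.5 [ 561.2 -218.9  150.4] F [-0.6  0.5 -0.5] w 1.001 gf 0.0
```

View pics/w7.png

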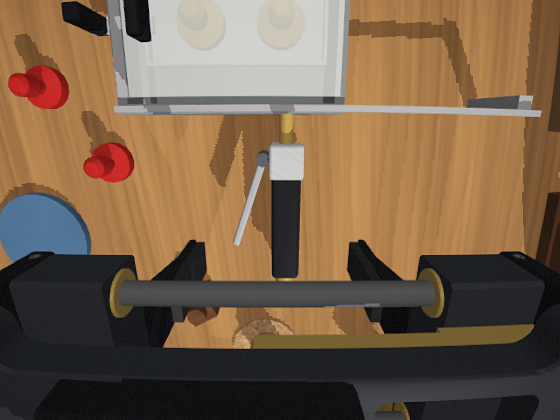

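Grip is at (286,228) and the lever runs from (263,160) to (238,243), both between the open fingers. Now a quick check of their hatch coordinates, then the squeeze.

```bash
python3 - <<'E'
from h import *
d=snap('wrist'); P=cloud(d)
def hc(uv,z): 
    q=onplane(d,uv,z)[:,:2]-HO; return np.c_[q@hx,q@hy].round(1).tolist()
print('grip L,R,top,bot',hc([(273,228),(300,228),(287,180),(286,277)],63)); print('lever',hc([(238,243),(243,222),(263,160)],60))
x=np.mean([k[0] for k in hc([(273,228),(300,228)],63)]); print('gx',x)
xc=(x+45)/2+13-18.5-1
print(xc)
a=hw(xc,-240,0); move_linear(a[:2]+[31],speed=120); st()
t0=get_state()['t']; grip(0.0,28); st(); hold(1.1); st(); snap('side','s7.png'); grip(1.0); st(); move_linear(a[:2]+[150],speed=200); st()
E
```

```text
grip L,R,top,bot [[35.2, -252.4], [59.8, -252.4], [47.4, -207.8], [47.7, -303.1]]
lever [[2.2, -268.7], [7.6, -247.7], [26.6, -190.9]]
gx 47.5
39.75
51.7 [ 563.1 -221.5   31.8] F [ 0.2  0.  -0.9] w 1.002 gf 0.0
52.6 [ 564.  -223.1   30.7] F [ 4.7 -6.1 -9. ] w 0.416 gf 28.0
53.7 [ 564.  -223.1   30.6] F [ 3.9 -6.5 -8.8] w 0.414 gf 28.0
54.9 [ 562.6 -221.3   31.1] F [0.4 0.6 0. ] w 1.0 gf 0.0
55.6 [ 561.9 -220.5  148.9] F [-0.4 -0.6  0.3] w 1.002 gf 0.0
```

```bash
python3 -c "
import cv2; i=cv2.imread('pics/s7.png')[180:340,240:460]; cv2.imwrite('pics/s7c.png',cv2.resize(i,None,fx=3,fy=3))"
```

```text
(no output)
```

View pics/s7c.png

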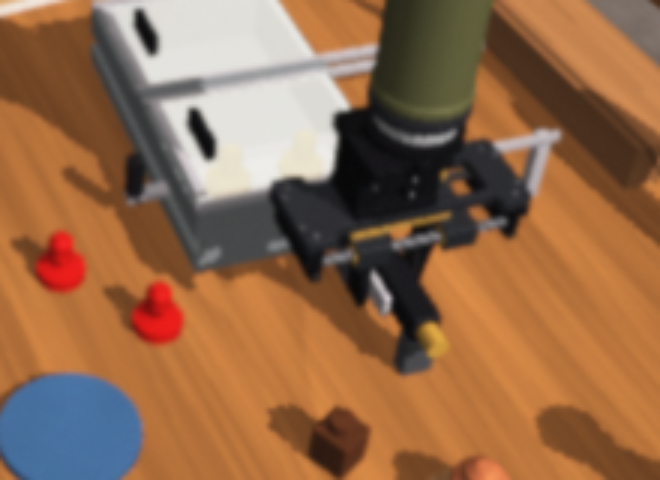

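The squeeze closed to 36 mm, which is fully home, with both doors shut. Next: run the carriage across, open the clean-side door and look.

```bash
python3 - <<'E'
from h import *
k=hw(-116.5,-76,150); grip(0.6); move_pose(k,best(k,AY)); move_linear(k[:2]+[41],speed=150); grip(0,20); st()
e=np.array(get_state()['ee_pos'])[:2]
move_linear([*(e+hy*149),41],speed=75)
for i in range(1,7):
    move_linear([*(e+hy*(149+1.3*i)),41],speed=30); hold(.1); f=np.array(get_state()['force'])[:2]@hy; print(round(f,1),end=' ')
    if f<-7: break
st(); q=np.array(get_state()['ee_pos'])[:2]-HO; print(q@hx,q@hy)
leave()
take_handle(-59.3,76)
e=np.array(get_state()['ee_pos'])[:2]; t=e+hx*163; move_linear([*t,80.3],speed=130); hold(.1); st(); q=np.array(get_state()['ee_pos'])[:2]-HO; print('open',q@hx,q@hy)
leave()
p=hw(-80,110,290); move_pose(p,best(p,AY)); hold(.2); d=snap('wrist','w8.png'); st()
P=cloud(d);H,S,V=cv2.split(cv2.cvtColor(d['frame'],cv2.COLOR_RGB2HSV))
for c,a,l in comps((P[...,2]>46)&(P[...,2]<70)&(H>12)&(H<32)&(S>90)&(P[...,0]<620),20):
    print('finial',c.round(1),a,np.nanmedian(P[l],0).round(1),onplane(d,[c],58)[0].round(1))
E
```

```text
59.0 [420.2 -45.   41.1] F [-0.3 -0.9  0.9] w 0.157 gf 20.0
0.7 -2.0 -6.3 -8.4 62.5 [432.5 105.6  41. ] F [-3.9 -8.1 11. ] w 0.159 gf 20.0
-116.53538254679887 74.9736035636158
66.7 [490.3 101.9  80.2] F [ 2.8  0.4 -1.9] w 0.115 gf 20.0 handle
68.2 [652.5  88.7  80.3] F [2.8 0.2 1.1] w 0.113 gf 20.0
open 104.16000514451208 76.13842635210435
70.7 [471.9 137.2 289.1] F [ 0.2  0.5 -0.5] w 0.502 gf 0.0
finial [253.3 213.9] 194 [517.3 101.5  62.8] [518.9 100.9  58. ]
finial [  7.1 257.3] 119 [ 558.2 -296.5   58.3] [ 558.6 -295.2   58. ]
finial [254.6 257.8] 184 [585.6  95.9  62.2] [587.4  95.4  58. ]
finial [ 93.  259.3] 42 [ 572.3 -153.9   55.8] [ 571.3 -151.7   58. ]
```

View pics/w8.png

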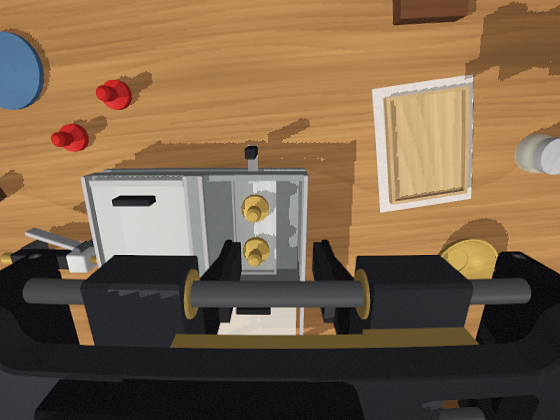

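Both finials stand in the trough under the open clean-side door, at (254,208) and (256,252); the tray is at about (429,144). I'll measure the tray, then transfer the finials.

```bash
python3 - <<'E'
from h import *
d=snap('wrist'); P=cloud(d); H,S,V=cv2.split(cv2.cvtColor(d['frame'],cv2.COLOR_RGB2HSV))
m=(P[...,2]>3.5)&(P[...,2]<22)&(S>50)&(H<30); m[:,:372]=0; m[:,480:]=0; m[:75]=0; m[215:]=0
c,a,l=max(comps(m,200),key=lambda x:x[1]); 
Q=P[l]; r=cv2.minAreaRect(Q[:,:2].astype(np.float32)); print('tray',a,r, onplane(d,[(385,96),(470,81),(471,187),(390,205)],15).round(0).tolist())
E
```

```text
tray 8735 ((450.74456787109375, 367.17596435546875), (160.61911010742188, 122.21778106689453), 4.855135917663574) [[374.0, 300.0, 15.0], [361.0, 423.0, 15.0], [517.0, 440.0, 15.0], [536.0, 311.0, 15.0]]
```

```bash
python3 - <<'E'
from h import *
grip(0.45)
ta=np.radians(4.86); tx=np.array([np.cos(ta),np.sin(ta)])
for p,o in (((518.5,100.5),-35),((587,95),35)):
    xy,R=near(np.array(p),AY,18,h=100); move_linear([*xy,32.5],R,speed=120); st(); grip(0,15); st()
    move_linear([*xy,160],speed=250)
    t=np.array([450.7,367.5])+tx*o; q=[*t,150]; move_pose(q,best(q,AY)); move_linear([*t,20.3],speed=130); st('down'); grip(0.45); move_linear(q,speed=250)
q=np.array([652.5,88.7])-HO
take_handle(104.16,76.1); shut()
p=[430,300,300]; move_pose(p,best(p,AY)); hold(.2); d=snap('wrist','w9.png'); snap('top','t9.png'); st()
E
```

```text
near [518.5 100.5] -> [518.9 100.7] 412 [274. 205.]
73.3 [519.6 100.8  33.2] F [-0.7 -0.5 -1. ] w 0.453 gf 0.0
73.8 [519.1 100.7  32.8] F [-0.8 -0.2  3.7] w 0.231 gf 15.0
76.7 [416.3 364.8  20.7] F [-1.1 -0.1 -2.3] w 0.236 gf 15.3 down
near [587  95] -> [588.7  94.9] 422 [274. 208.]
80.8 [589.5  95.   33.3] F [-0.4 -0.2  0.2] w 0.452 gf 0.0
81.3 [588.9  94.9  32.9] F [ 0.1 -0.7  2.6] w 0.232 gf 15.0
84.2 [486.1 370.7  20.7] F [ 0.6 -0.2 -1.8] w 0.23 gf 15.4 down
88.6 [652.6  88.6  80.1] F [-0.7 -0.1  0.8] w 0.112 gf 20.0 handle
2.2 4.8 9.5 91.0 [490.3 101.9  80.2] F [  9.5  -0.3 -15.8] w 0.112 gf 20.0 shut
93.6 [430.1 299.4 299.3] F [ 0.1  0.7 -0.6] w 0.499 gf 0.0
```

View pics/w9.png

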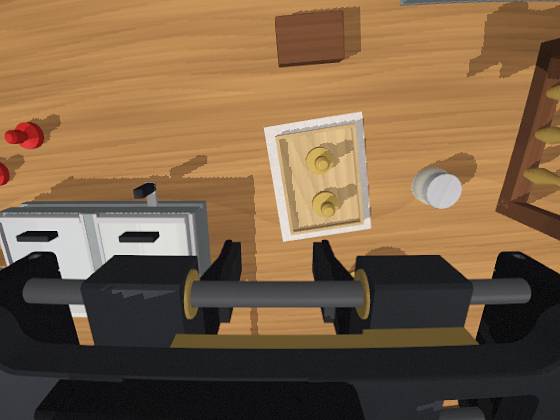

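View pics/t9.png

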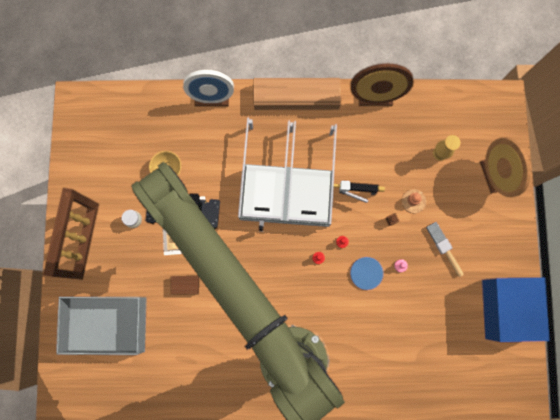

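Both finials stand in the tray at (319,160) and (327,206), both doors are shut, and the pot is on the coaster with no brass finials left on the bench. Handing in.

```bash
python3 -c "
from station import *
print(finish_job())"
```

```text
the job is handed in; nothing more can be done
None
```

The job is done and handed in after about 94 s of robot time: the pot is on the coaster, both finials present went through the air blast and now stand in the tray, and both doors are shut and were never open together.

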